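# Nest the copper bowls upside down on the round board

## Task

Put the four copper bowls away on the round wooden board, upside down as they are and one over the other: the smallest first in the middle of the board, then the next larger over it, and so on, until the largest covers them all, each rim resting flat on the board. Set every bowl down gently, keep the nest centred on the board, and leave the mill, the jar and the shaker standing where they are.

Things in the scene. Friction and masses are not known exactly. Their poses are not given: they have to be found in the camera images.
- bowl_small: The smallest of four footed copper bowls, upside down on its rim. Rim 72 mm across, wall 3 mm, open below; rounded, narrowing upward to 43 mm at the shoulder 34 mm up, where a solid straight foot 34 mm in diameter, 16 mm tall, stands on top (grip this from above). Total height 50 mm, 31 mm free inside. Origin: centre of the rim circle, at the bottom as it lies; z up through the foot.
- bowl_medium: The second smallest of four footed copper bowls, upside down on its rim. Rim 98 mm across, wall 3 mm, open below; rounded, narrowing upward to 59 mm at the shoulder 57 mm up, where a solid straight foot 40 mm in diameter, 16 mm tall, stands on top (grip this from above). Total height 73 mm, 54 mm free inside. Origin: centre of the rim circle, at the bottom as it lies; z up through the foot.
- bowl_large: The second largest of four footed copper bowls, upside down on its rim. Rim 124 mm across, wall 3 mm, open below; rounded, narrowing upward to 74 mm at the shoulder 80 mm up, where a solid straight foot 46 mm in diameter, 16 mm tall, stands on top (grip this from above). Total height 96 mm, 77 mm free inside. Origin: centre of the rim circle, at the bottom as it lies; z up through the foot.
- bowl_largest: The largest of four footed copper bowls, upside down on its rim. Rim 150 mm across, wall 3 mm, open below; rounded, narrowing upward to 90 mm at the shoulder 103 mm up, where a solid straight foot 52 mm in diameter, 16 mm tall, stands on top (grip this from above). Total height 119 mm, 100 mm free inside. Origin: centre of the rim circle, at the bottom as it lies; z up through the foot.
- board: Round dark wooden board, 180 mm in diameter, 18 mm thick, fixed on the table. Origin: centre of its underside, on the table; its flat top is 18 mm above the origin; z up. The nest is built on its centre.
- mill: Bystander: pale wooden pepper mill, 46 mm in diameter, 85 mm tall, standing loose. Origin: centre of its underside; z up.
- jar: Bystander: glass jar with steel cap, 46 mm in diameter, 70 mm tall, standing loose. Origin: centre of its underside; z up.
- shaker: Bystander: white ceramic salt shaker, 34 mm in diameter, 55 mm tall, standing loose. Origin: centre of its underside; z up.
There are look-alikes about, which are no part of the job. What is shaped like the bowl_largest but blue or turquoise is not meant.

How it is judged:
By the outcome, as a careful person would: the job done as asked, in the order asked, and still so for the second after the job is handed in, with the robot touching nothing.
It also fails if it takes over 99 s, if anything falls off the work surface, if the arm or the gripper's body presses on something with over 40 N, if the wrist force passes 120 N, or if a joint passes its speed limit or range.

## Robot

A 7-joint arm with a two-finger parallel gripper is mounted at the origin on the work surface. World frame = base frame: x ahead of the robot, y to its left, z up, the work surface at z = 0. Lengths are in mm, angles in rad, forces in N, time in s.
With the tool pointing down it reaches from about 400 to 875 mm from the base axis. Payload 4.4 kg.
Tool frame: the origin (TCP) lies at the very end of the fingers, on their centre line; the grasp point (between the pads) lies 19 mm behind it; z points along the fingers, y is the line along which they close (so a half turn about z gives the same grasp; the last joint's range is limited). The gripper opens to 85 mm and grips with 20 to 120 N. Pads are 22 mm wide; open, the fingers measure 114 mm over their backs; the gripper's body (76 mm by 85 mm) begins 54 mm behind the grasp point. The pads swing forward as they close: fully open they stand 13 mm farther back than shut.
Start: joints at [-1.389, 0.628, 0.038, 1.517, -0.027, 0.996, -0.02], TCP at [159.401, 630.166, 231.313] pointing down, gripper open.
Joint ranges: [-3.06, 3.06], [-0.37, 2.12], [-1.25, 1.32], [0.18, 2.47], [-1.1, 4.24], [0.23, 1.98], [-2.94, 2.94]. Speed limits (rad/s): [2.57, 2.57, 3.14, 3.14, 3.14, 3.14, 3.14].

## Interface

Orientations are given as [roll, pitch, yaw] about the fixed x, y, z axes, in that order (R = Rz(yaw) Ry(pitch) Rx(roll)).
In Python, from cell import monitor, viewer, workorder gives the robot as it stands.
- The arm moves only by the tool arm_command, never from a script. Its argument "series" is one flat list of numbers, 5 for each row, row after row: the opening in per cent of the stroke, from 0 (shut) to 100 (fully open), then the shift along the tool's x, y, z in cm, then the turn about the tool's z in degrees. In form: [claw, x, y, z, roll, claw, x, y, z, roll, ...]. A call has exactly 5 rows; each row is the pose to reach, as a shift and turn from the pose commanded when the call began, along the tool's axes at that moment; what a row does not reach only later rows make up. A row lasts 1/12 s, in which the tool goes at most 41.7 mm and 7.16 degrees, less where a joint would pass 70% of its speed; a pose out of reach is approached as far as the arm can. A call with a gripper value outside its range is refused whole. The fingers move at their own pace and stop on an object; the grip force is fixed at half the most. Time passes only in rows, so rows that repeat a pose let the fingers close, or fill a call up. It gives the time, the measured TCP pose, the force, the opening and the grip force at its end, in the units of the state.
- monitor.read_state(): the state, without advancing time (a new reading comes with each control period).
- viewer.get_image(name): name is "scene" or "top" or "wrist"; returns (picture, depth): 384x512x3 uint8, red, green, blue; 384x512 float32, mm along the optical axis (not along the pixel's ray), 0 where there is no reading.
- viewer.camera_model(name): a dict with "mtx" (3x3 intrinsics, pixels), "R" (3x3) and "t" (3): a world point X has camera coordinates R X + t. Camera axes: x right, y down, z forward; pixel columns grow to the right and rows downward; lengths in mm; the calibration is good to about 2 mm. A picture is of the moment at which its call begins: read the wrist's pose just before it. camera_model takes no time and is no camera call; for the wrist camera it gives the pose at the moment of the call.
- workorder.finish_job(): hands the job in; it is judged then, once.
The state is a dict: "clock": time; "qpos": joint angles; "qd": joint speeds; "tau": joint torques, N m; "eef_pos": TCP position; "tool_rot": TCP orientation; "force": force on the tool from outside, world axes, zero at the start; "torque": the same for the moment, N m; "width": finger opening in mm; "gripper_force": force on a finger pad.
Only numpy, scipy, OpenCV 4.12 (cv2) and the standard library are available. Lean on these libraries where they do the work, as an engineer would, in place of code of your own. Each camera call takes 0.05 s, during which the arm holds its last target. There are 200 camera calls.

## Working session

There is one attempt and no reset: what is moved stays moved. The work goes in short steps, Python scripts to look and compute and a tool call to move; the robot and the scene stay as the last step left them, time stands still between calls to the robot, and variables do not carry over. Pictures are saved under pics/ and viewed, at most 14 in all, crops included, and the job is handed in when it is done.

Besides the shell and the picture viewer there is one more tool, called after ">>>" as name(argument=value, ...) on one line, values as JSON. arm_command: Moves the arm, as the interface text tells. Its arguments: {"type":"object","properties":{"series":{"type":"array","items":{"type":"number"}}},"required":["series"]}

```bash
mkdir -p pics; ls
python3 - <<'E'
from cell import monitor, viewer, workorder
import cv2,numpy as np
for n in("top","scene"):
    p,d=viewer.get_image(n); cv2.imwrite(f"pics/{n}0.png",p[:,:,::-1]); np.savez(f"{n}0.npz",p=p,d=d)
    m=viewer.camera_model(n); print(n,m)
print(monitor.read_state())
E
```

```text
pics
top {'mtx': array([[381.2392223 ,   0.        , 263.48818317],
       [  0.        , 381.2392223 , 191.80279731],
       [  0.        ,   0.        ,   1.        ]]), 'R': array([[-0.02281782, -0.99912498, -0.03505164],
       [-0.99602819,  0.02573743, -0.08523754],
       [ 0.08606509,  0.03296748, -0.99574392]]), 't': array([ 10.72157356, 414.94253648, 964.44669839])}
scene {'mtx': array([[406.84379331,   0.        , 250.6903368 ],
       [  0.        , 406.84379331, 193.32402258],
       [  0.        ,   0.        ,   1.        ]]), 'R': array([[ 0.47107518,  0.88207721,  0.00528958],
       [ 0.74025297, -0.39205833, -0.54618294],
       [-0.4797017 ,  0.26120885, -0.83764922]]), 't': array([-187.7903557 , -314.2579581 , 1322.42311181])}
{'clock': 0.1, 'qpos': array([-1.38878302,  0.62927205,  0.03844609,  1.5182597 , -0.02696948,
        0.99629855, -0.0200046 ]), 'qd': array([-4.05386862e-04, -2.07282236e-03, -1.79201002e-04, -1.70676222e-03,
        3.33979555e-05, -1.06798806e-03,  1.11570802e-03]), 'tau': array([ 2.85014001e-03, -5.64525032e+01,  1.23042271e+00, -1.93972099e+01,
        1.12401278e-02,  5.35978004e-03, -5.23510323e-06]), 'eef_pos': array([159.27811759, 629.60834554, 230.47180025]), 'tool_rot': array([-3.13987359e+00,  4.45540090e-05,  2.89379051e+00]), 'force': array([ 0.39447276, -0.24761566, -0.06730606]), 'torque': array([ 0.0347074 , -0.03693293,  0.04190242]), 'gripper_force': 0.0, 'width': 85.38578940784329}
```

View pics/top0.png

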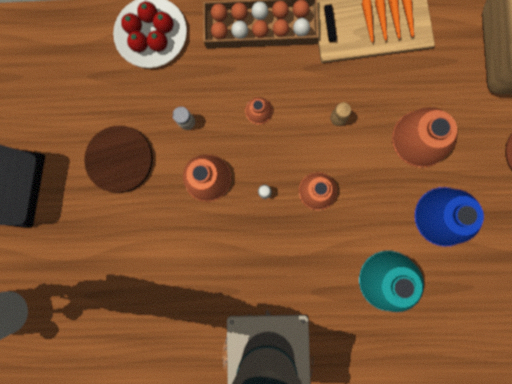

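View pics/scene0.png

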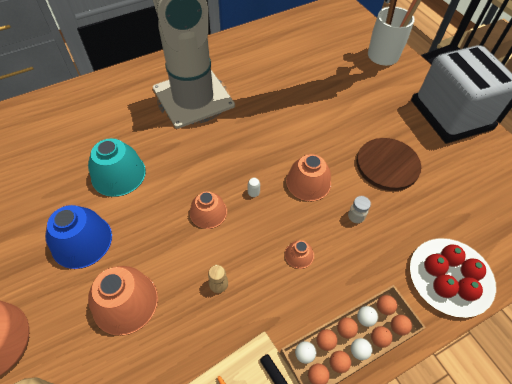

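The copper candidates in the top view are small (258,110), medium (318,190), large (205,177) and largest (425,137). There is also a copper thing cut off at the edge (510,150), plus blue (449,216) and turquoise (392,281) look-alikes. The board is at (119,159). I'll measure them all.

```bash
cat > h.py <<'E'
from cell import monitor, viewer, workorder
import cv2,numpy as np
def ray(cam,uv,z):
    "world point where pixel ray meets plane z"
    m=cam; d=m["R"].T@np.linalg.inv(m["mtx"])@np.array([uv[0],uv[1],1.]); c=-m["R"].T@m["t"]
    return c+d*(z-c[2])/d[2]
def cloud(cam,d):
    v,u=np.indices(d.shape); K=cam["mtx"]
    P=np.stack([(u-K[0,2])/K[0,0]*d,(v-K[1,2])/K[1,1]*d,d],-1)
    return (P-cam["t"])@cam["R"]
def circ(P):
    "circle fit xy"
    A=np.c_[2*P[:,:2],np.ones(len(P))]; s=np.linalg.lstsq(A,(P[:,:2]**2).sum(1),rcond=None)[0]
    return s[0],s[1],2*np.sqrt(s[2]+s[0]**2+s[1]**2)
E
cat > m.py <<'E'
from h import *
for n in("top","scene"):
    f=np.load(n+"0.npz");p,d=f["p"],f["d"];cam=viewer.camera_model(n);W=cloud(cam,d)
    ok=(d>0)&(W[...,2]>12)
    N,L,S,C=cv2.connectedComponentsWithStats(ok.astype(np.uint8))
    for i in range(1,N):
        if S[i,4]<60: continue
        q=W[L==i]; zt=np.percentile(q[:,2],98); 
        if zt>150: continue
        top=(L==i)&(W[...,2]>zt-5); t=W[top].mean(0); v,u=np.nonzero(top)
        print(n,"px",C[i].round(),"area",S[i,4],"ztop %.1f"%zt,"top",t.round(1),"n",top.sum(),"ray",ray(cam,(u.mean(),v.mean()),zt)[:2].round(1),"ext",np.ptp(q[:,:2],axis=0).round(),"rgb",p[L==i].mean(0).round())
    print(n,"table z",np.median(W[d>0][:,2]))
E
python3 m.py
```

```text
top px [148.  30.] area 3083 ztop 64.3 top [858.4 296.2  62. ] n 350 ray [857.  295.4] ext [190. 196.] rgb [154. 111. 103.]
top px [329.  25.] area 9915 ztop 57.0 top [867.3  -1.4  55.3] n 974 ray [866.3  -1.7] ext [168. 607.] rgb [163. 118.  77.]
top px [498.  44.] area 2476 ztop 130.3 top [ 790.7 -583.6  129.1] n 157 ray [ 790.  -582.8] ext [248.  58.] rgb [105.  82.  53.]
top px [258. 109.] area 486 ztop 52.3 top [634.7   9.   50.2] n 122 ray [634.    8.9] ext [63. 66.] rgb [135.  75.  52.]
top px [341. 113.] area 339 ztop 82.5 top [ 608.6 -201.    79.6] n 76 ray [ 607.8 -200.5] ext [41. 43.] rgb [143. 112.  72.]
top px [183. 117.] area 351 ztop 73.2 top [611.4 203.   70.2] n 164 ray [610.5 202.3] ext [42. 42.] rgb [123. 119. 116.]
top px [426. 135.] area 2844 ztop 121.2 top [ 546.8 -412.8  119.6] n 390 ray [ 546.4 -412. ] ext [139. 137.] rgb [148.  82.  54.]
top px [118. 158.] area 3550 ztop 21.1 top [513.5 382.8  18.1] n 2764 ray [512.8 381.5] ext [179. 179.] rgb [77. 43. 26.]
top px [509. 151.] area 157 ztop 39.7 top [ 503.5 -618.7   37.5] n 23 ray [ 503.1 -617.4] ext [89. 18.]
[... 2784 characters left out ...]
 104.6] ext [43. 42.] rgb [177. 102.  67.]
scene px [381. 337.] area 355 ztop 57.4 top [895.   51.7  54.9] n 107 ray [895.2  50.6] ext [43. 40.] rgb [178. 103.  68.]
scene px [361. 349.] area 366 ztop 57.7 top [895.8  -1.3  54.9] n 112 ray [896.1  -2.3] ext [43. 41.] rgb [203. 204. 194.]
scene px [340. 362.] area 374 ztop 57.7 top [895.5 -55.8  55. ] n 113 ray [895.7 -56.6] ext [42. 42.] rgb [184. 106.  70.]
scene px [318. 374.] area 361 ztop 56.8 top [ 895.4 -109.3   54.5] n 140 ray [ 895.6 -109.8] ext [42. 43.] rgb [190. 110.  72.]
scene px [ 32. 381.] area 160 ztop 141.7 top [ 664.7 -601.6  139.2] n 61 ray [ 665.6 -600.7] ext [25. 44.] rgb [169. 138.  93.]
scene table z -0.775517907692142
```

Run:
```python
from h import *
p=np.load("scene0.npz")["p"]; q=np.load("top0.npz")["p"]
a=cv2.resize(p[250:384,0:180],None,fx=3,fy=3,interpolation=2);b=cv2.resize(q[90:175,377:512],None,fx=1.9,fy=1.9,interpolation=2)
c=np.zeros((a.shape[0],a.shape[1]+b.shape[1],3),np.uint8);c[:,:a.shape[1]]=a;c[:b.shape[0],a.shape[1]:]=b
cv2.imwrite("pics/crop.png",c[:,:,::-1])
```

```text
(no output)
```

View pics/crop.png

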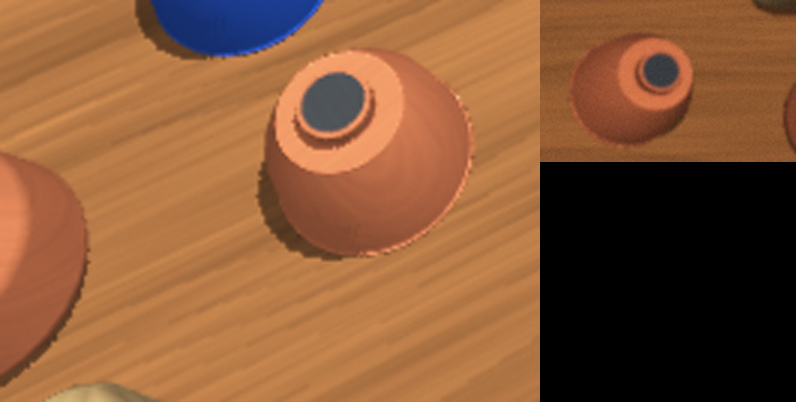

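The crop shows the candidate at scene (121,299) as a full footed copper bowl. The edge one at (12,335) is also copper and cut off, so I compare their profiles by height slice.

Run:
```python
from h import *
for n,boxes in (("scene",[(60,170,250,345),(0,40,280,384),(35,115,200,268)]),("top",[(385,465,100,170),(500,512,120,180)])):
    f=np.load(n+"0.npz");W=cloud(viewer.camera_model(n),f["d"]);
    for x0,x1,y0,y1 in boxes:
        Q=W[y0:y1,x0:x1].reshape(-1,3)
        for z in (10,25,40,60,80,95):
            s=Q[abs(Q[:,2]-z)<3]
            if len(s)>15: print(n,(x0,y0),z,len(s),np.round(circ(s),1))
        print("zmax",Q[:,2].max())
```

```text
scene (60, 250) 10 166 [ 510.  -438.6  218.5]
scene (60, 250) 25 174 [ 509.  -435.4  215.7]
scene (60, 250) 40 148 [ 507.5 -430.8  211.9]
scene (60, 250) 60 238 [ 501.3 -431.5  208. ]
scene (60, 250) 80 188 [ 548.1 -413.9  110.5]
scene (60, 250) 95 173 [ 548.6 -413.8   94.9]
zmax 937.0776852732262
scene (0, 280) 25 110 [ 500.6 -699.4  165. ]
scene (0, 280) 40 114 [ 500.4 -700.1  162.1]
scene (0, 280) 60 116 [ 500.5 -699.5  155.3]
scene (0, 280) 80 85 [ 500.5 -698.9  148.7]
scene (0, 280) 95 125 [ 503.1 -686.3  113.5]
zmax 937.0776852732262
scene (35, 200) 10 102 [ 343.9 -460.3  145.6]
scene (35, 200) 25 114 [ 344.2 -460.7  140.9]
scene (35, 200) 40 95 [ 344.2 -460.7  136.2]
scene (35, 200) 60 156 [ 344.  -460.6  128.6]
scene (35, 200) 80 165 [ 344.6 -460.4  109.6]
scene (35, 200) 95 150 [ 344.9 -460.6   93.8]
zmax 937.0776852732262
top (385, 100) 10 78 [ 547.2 -414.1  146.8]
top (385, 100) 25 77 [ 547.1 -413.9  141.8]
top (385, 100) 40 68 [ 547.  -413.9  137.3]
top (385, 100) 60 132 [ 547.  -413.5  129.6]
top (385, 100) 80 166 [ 547.  -413.7  111.8]
top (385, 100) 95 134 [ 546.7 -413.4   96.8]
zmax 996.0864203015689
top (500, 120) 25 52 [ 499.8 -695.   157. ]
zmax 996.0864203015689
```

The edge copper object is wider (over 165 mm) and about 860 mm away, so it isn't one of the four. The candidate at (547.7,-413.7) is the 150 mm largest. I start by going to the small bowl.

>>> arm_command(series=[100,-3.1,-2.5,0,-7,100,-6.2,-5,0,-14.2,100,-9.3,-7.4,0,-14.2,100,-12.5,-9.9,0,-14.2,100,-15.7,-12.4,0,-14.2])

```text
clock: 0.52
eef_pos: [281.8, 469.6, 231.0]
tool_rot: [-3.141, -0.0, -3.141]
force: [0.5, -0.1, -0.3]
width: 85.5
gripper_force: 0.0
```

>>> arm_command(series=[100,-2.4,-3.1,0,0,100,-4.8,-6.3,0,0,100,-7.3,-9.5,0,0,100,-9.7,-12.6,0,0,100,-12.1,-15.8,0,0])

```text
clock: 0.93
eef_pos: [402.9, 311.7, 231.1]
tool_rot: [-3.141, -0.0, -3.141]
force: [0.7, -0.1, -0.3]
width: 85.0
gripper_force: 0.0
```

>>> arm_command(series=[100,-2.4,-3.1,0,0,100,-4.8,-6.3,0,0,100,-7.3,-9.5,0,0,100,-9.7,-12.6,0,0,100,-12.1,-15.8,0,0])

```text
clock: 1.35
eef_pos: [523.9, 153.7, 231.1]
tool_rot: [3.142, -0.001, -3.142]
force: [0.9, 1.0, 0.6]
width: 85.7
gripper_force: 0.0
```

>>> arm_command(series=[100,-2.8,-3.7,1.5,0,100,-5.6,-7.3,3,0,100,-8.5,-11,4.5,0,100,-11.3,-14.7,6,0,100,-11.3,-14.7,6,0])

```text
clock: 1.77
eef_pos: [637.3, 3.7, 169.6]
tool_rot: [-3.139, -0.001, 3.138]
force: [0.9, 0.6, 0.0]
width: 85.5
gripper_force: 0.0
```

```bash
cat > w.py <<'E'
import sys
from h import *
# wrist look: foot centre / board centre near expected point
ex,ey,zt=map(float,sys.argv[1:4]); 
s=monitor.read_state(); cam=viewer.camera_model("wrist"); p,d=viewer.get_image("wrist")
cv2.imwrite(f"pics/w_{sys.argv[4]}.png",p[:,:,::-1]); W=cloud(cam,d)
m=(d>0)&(abs(W[...,2]-zt)<5)&(np.hypot(W[...,0]-ex,W[...,1]-ey)<float(sys.argv[5]))
q=W[m]; c=cv2.findContours(m.astype(np.uint8),0,1)[0]; c=max(c,key=len)[:,0]; b=W[c[:,1],c[:,0]]
print(s["eef_pos"].round(1),s["tool_rot"].round(3),s["force"].round(1),s["width"],"n",len(q),"mean",q.mean(0).round(1),"circ",np.round(circ(b),1), "px",c.min(0),c.max(0))
E
python3 w.py 636 8 50 small 40
```

```text
[637.3   3.7 169.6] [-3.139e+00 -1.000e-03  3.138e+00] [0.9 0.6 0. ] 85.51978536416121 n 1144 mean [636.8  10.6  49.2] circ [637.2  10.7  32.7] px [241 159] [279 197]
```

```bash
python3 w.py 636 8 50 small 40
```

```text
[639.2  -2.  168.1] [-3.135  0.     3.133] [ 3.9 -4.5 -0. ] 85.51219885576783 n 1166 mean [636.7  10.7  49.2] circ [637.2  10.7  32.7] px [248 157] [286 195]
```

View pics/w_small.png

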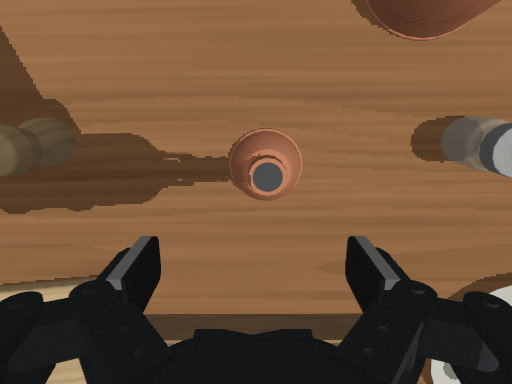

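The wrist view shows the small bowl's foot at (267,176), centred between the open fingers. I descend and grip.

>>> arm_command(series=[100,0,0.1,3,0,100,0,0.1,6,0,100,0,0.1,8.5,0,100,0,0.1,10.5,0,100,0,0.1,10.5,0])

```text
clock: 2.28
eef_pos: [632.2, 10.5, 62.0]
tool_rot: [3.141, -0.009, -3.14]
force: [-0.7, 0.2, -0.2]
width: 85.0
gripper_force: 0.0
```

>>> arm_command(series=[100,0,0,0.8,0,100,0,0,1.6,0,100,0,0,2.4,0,100,0,0,2.8,0,100,0,0,2.8,0])

```text
clock: 2.7
eef_pos: [635.8, 9.5, 37.8]
tool_rot: [-3.142, -0.001, -3.142]
force: [-0.4, 0.4, -0.1]
width: 85.4
gripper_force: 0.0
```

>>> arm_command(series=[0,0,0,0,0,0,0,0,0,0,0,0,0,0,0,0,0,0,0,0,0,0,0,0,0])

```text
clock: 3.12
eef_pos: [636.7, 9.3, 39.0]
tool_rot: [-3.141, 0.001, 3.141]
force: [-0.9, 0.7, 3.0]
width: 31.3
gripper_force: 59.1
```

>>> arm_command(series=[0,0,0,0,0,0,0,0,0,0,0,0,0,0,0,0,0,0,0,0,0,0,0,0,0])

```text
clock: 3.53
eef_pos: [636.8, 9.3, 38.9]
tool_rot: [-3.142, 0.001, 3.141]
force: [-0.0, -0.7, 5.3]
width: 31.2
gripper_force: 59.2
```

>>> arm_command(series=[0,0,0,-0.5,0,0,0,0,-2,0,0,0,0,-4.5,0,0,0,0,-7.5,0,0,0,0,-10,0])

```text
clock: 3.95
eef_pos: [635.6, 9.5, 139.3]
tool_rot: [3.142, -0.001, -3.141]
force: [0.5, -0.1, -0.4]
width: 31.3
gripper_force: 59.6
```

Run:
```python
from h import *
for n in("scene","top"):
    p,d=viewer.get_image(n); cv2.imwrite(f"pics/{n}1.png",p[:,:,::-1]); np.savez(n+"1.npz",p=p,d=d)
    f=np.load(n+"0.npz"); W=cloud(viewer.camera_model(n),f["d"]); m=(W[...,2]>15)&(W[...,2]<23)&(np.hypot(W[...,0]-516,W[...,1]-382)<100)&(f["d"]>0)
    c=max(cv2.findContours(m.astype(np.uint8),0,1)[0],key=len)[:,0]
    print(n,np.round(circ(W[c[:,1],c[:,0]]),1), np.round(circ(np.array([ray(viewer.camera_model(n),x,18) for x in c])),1))
print(monitor.read_state()["eef_pos"])
```

```text
scene [516.5 382.8 173.9] [517.2 381.9 173.7]
top [514.6 383.8 175.8] [514.5 383.6 175.7]
[639.02126851   9.60570338 142.59101776]
```

View pics/scene1.png

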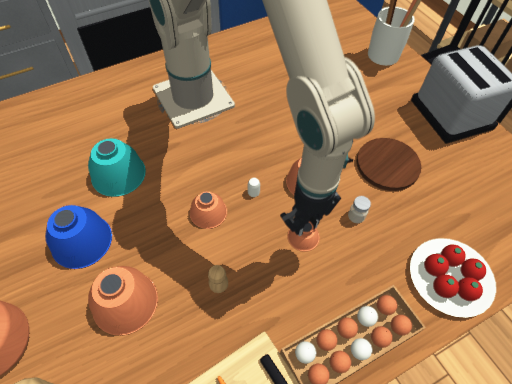

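The small bowl is held, at scene (304,238). I carry it to the board.

>>> arm_command(series=[0,0.6,2,0,0,0,1.8,5.5,0,0,0,2.9,9,0,0,0,4,12.5,0,0,0,5.1,16,0,0])

```text
clock: 4.47
eef_pos: [583.5, 170.6, 137.2]
tool_rot: [-3.141, -0.002, 3.141]
force: [0.9, 0.4, -0.5]
width: 30.9
gripper_force: 59.7
```

>>> arm_command(series=[0,1.2,3.7,0,0,0,2.4,7.4,0,0,0,3.6,11.1,0,0,0,4.8,14.8,0,0,0,5.8,18,0,0])

```text
clock: 4.88
eef_pos: [524.7, 352.1, 137.1]
tool_rot: [-3.141, -0.003, -3.14]
force: [-0.4, 0.9, -1.1]
width: 30.9
gripper_force: 59.7
```

>>> arm_command(series=[0,0.7,2,0,0,0,1,3,0,0,0,1.1,3.3,0,0,0,1.1,3.3,0,0,0,1.1,3.3,0,0])

```text
clock: 5.3
eef_pos: [517.2, 379.7, 137.9]
tool_rot: [-3.139, -0.0, 3.139]
force: [0.9, -0.2, -1.5]
width: 31.1
gripper_force: 59.7
```

>>> arm_command(series=[0,0,0,2,0,0,0,0,4,0,0,0,0,6,0,0,0,0,7,0,0,0,0,7,0])

```text
clock: 5.72
eef_pos: [515.7, 379.0, 65.9]
tool_rot: [-3.137, -0.004, 3.139]
force: [-0.8, 0.3, -0.5]
width: 31.1
gripper_force: 59.6
```

>>> arm_command(series=[0,0,0,0.3,0,0,0,0,0.6,0,0,0,0,0.9,0,0,0,0,0.9,0,0,0,0,0.9,0])

```text
clock: 6.13
eef_pos: [516.4, 382.6, 59.8]
tool_rot: [3.141, 0.0, -3.141]
force: [0.4, -0.3, -1.2]
width: 31.2
gripper_force: 59.6
```

Run:
```python
from h import *
s=monitor.read_state();cam=viewer.camera_model("wrist"); p,d=viewer.get_image("wrist"); cv2.imwrite("pics/w2.png",p[:,:,::-1]);W=cloud(cam,d)
m=(d>0)&(abs(W[...,2]-18)<4)&(np.hypot(W[...,0]-516,W[...,1]-382)<95)
m2=m.astype(np.uint8);c=max(cv2.findContours(m2,0,1)[0],key=len)[:,0];b=W[c[:,1],c[:,0]]
r=np.hypot(b[:,0]-516,b[:,1]-383); print(np.round(circ(b[r>80]),1),(r>80).sum())
print({k:s[k].round(2) for k in("eef_pos","tool_rot","force")})
```

```text
[514.8 385.6 175.9] 598
{'eef_pos': array([516.35, 382.62,  59.75]), 'tool_rot': array([ 3.14,  0.  , -3.14]), 'force': array([ 0.41, -0.3 , -1.22])}
```

View pics/w2.png

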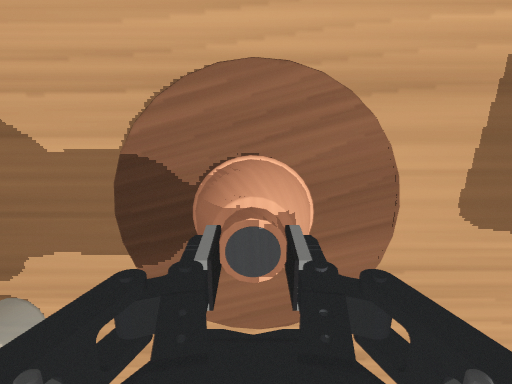

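The board is centred about (515.4,384.2), and the small bowl hangs over it at (253,220) in the image. I nudge it across and set it down.

>>> arm_command(series=[0,0.1,0.15,0,0,0,0.1,0.15,0.1,0,0,0.1,0.15,0.2,0,0,0.1,0.15,0.25,0,0,0.1,0.15,0.25,0])

```text
clock: 6.6
eef_pos: [515.2, 384.3, 57.1]
tool_rot: [3.141, 0.0, -3.141]
force: [-0.1, 0.0, 0.4]
width: 31.1
gripper_force: 59.9
```

>>> arm_command(series=[0,0,0,0.03,0,0,0,0,0.06,0,0,0,0,0.06,0,50,0,0,0.06,0,50,0,0,0.06,0])

```text
clock: 7.02
eef_pos: [515.3, 383.7, 56.1]
tool_rot: [-3.141, 0.0, 3.141]
force: [0.1, 1.1, 0.4]
width: 42.9
gripper_force: 0.0
```

>>> arm_command(series=[80,0,0,0,0,100,0,0,-1,0,100,0,0,-4,0,100,0,0,-8,0,100,0.3,-1.5,-11,0])

```text
clock: 7.43
eef_pos: [512.5, 372.6, 168.9]
tool_rot: [3.137, 0.002, -3.138]
force: [2.5, 1.1, 1.4]
width: 85.5
gripper_force: 0.0
```

>>> arm_command(series=[100,0.7,-3.9,-0.5,0,100,1.4,-7.8,-0.5,0,100,2.1,-11.8,-0.5,0,100,2.9,-15.8,-0.5,0,100,3.6,-19.8,-0.5,0])

```text
clock: 7.85
eef_pos: [475.6, 169.2, 172.0]
tool_rot: [3.141, 0.001, -3.141]
force: [1.1, 0.4, -0.7]
width: 85.4
gripper_force: 0.0
```

>>> arm_command(series=[100,0.7,-3.9,0,0,100,1.4,-7.8,0,0,100,2.1,-11.8,0,0,100,2.9,-15.8,0,0,100,3.6,-19.8,0,0])

```text
clock: 8.27
eef_pos: [439.6, -28.9, 171.9]
tool_rot: [-3.141, 0.001, -3.141]
force: [1.4, -0.4, 0.8]
width: 85.3
gripper_force: 0.0
```

>>> arm_command(series=[100,0.7,-3.9,0,0,100,1.4,-7.5,0,0,100,1.9,-10,0.5,0,100,2.2,-11.1,1,0,100,2.2,-11.1,1,0])

```text
clock: 8.68
eef_pos: [416.9, -141.4, 161.2]
tool_rot: [-3.14, -0.001, 3.135]
force: [-0.5, -0.2, 0.3]
width: 85.6
gripper_force: 0.0
```

>>> arm_command(series=[100,0,0,1,0,100,0,0,2,0,100,0,0,2,0,100,0,0,2,0,100,0,0,2,0])

```text
clock: 9.1
eef_pos: [418.8, -137.3, 141.8]
tool_rot: [3.141, 0.001, -3.14]
force: [0.0, 0.1, 0.5]
width: 85.3
gripper_force: 0.0
```

```bash
python3 w.py 418 -139 73 med 40
python3 - <<'E'
from h import *
p,d=viewer.get_image("scene"); cv2.imwrite("pics/scene2.png",p[:,:,::-1])
E
```

```text
[ 418.8 -137.3  141.8] [ 3.141e+00  1.000e-03 -3.140e+00] [0.  0.1 0.5] 85.25047292488978 n 2332 mean [ 417.3 -138.2   72.2] circ [ 418.  -138.2   38.9] px [223 168] [277 221]
```

View pics/scene2.png

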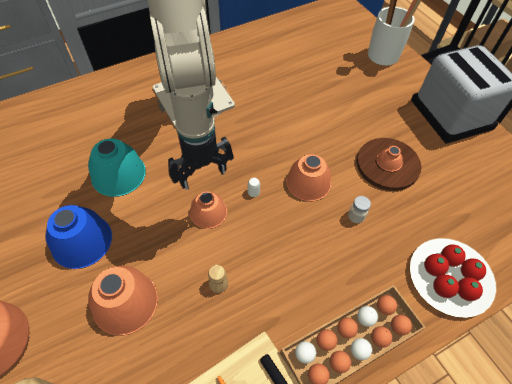

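The small bowl stands centred on the board at (391,158). The gripper is over the medium bowl, so I descend and grip.

>>> arm_command(series=[100,0,-0.1,2.5,0,100,0,-0.1,5,0,100,0,-0.1,6.8,0,100,0,-0.1,7.8,0,100,0,-0.1,7.8,0])

```text
clock: 9.62
eef_pos: [417.3, -138.6, 61.8]
tool_rot: [3.141, -0.003, -3.141]
force: [1.1, -0.2, -0.3]
width: 85.5
gripper_force: 0.0
```

>>> arm_command(series=[100,0,0,0,0,0,0,0,0,0,0,0,0,0,0,0,0,0,0,0,0,0,0,0,0])

```text
clock: 10.03
eef_pos: [418.7, -139.2, 63.9]
tool_rot: [-3.141, 0.001, 3.142]
force: [-0.9, 1.0, 8.6]
width: 38.8
gripper_force: 18.6
```

>>> arm_command(series=[0,0,0,0,0,0,0,0,0,0,0,0,0,0,0,0,0,0,0,0,0,0,0,0,0])

```text
clock: 10.45
eef_pos: [418.8, -139.2, 64.1]
tool_rot: [-3.141, 0.002, -3.142]
force: [-0.7, -0.2, 7.9]
width: 36.8
gripper_force: 59.1
```

>>> arm_command(series=[0,0,0,-0.5,0,0,0,0,-2.5,0,0,0,0,-5.5,0,0,0,0,-9,0,0,0,0,-12,0])

```text
clock: 10.87
eef_pos: [417.8, -139.0, 185.1]
tool_rot: [3.142, -0.0, 3.142]
force: [1.3, -0.5, -1.6]
width: 36.6
gripper_force: 60.3
```

>>> arm_command(series=[0,-0.3,1.5,-0.5,0,0,-0.9,5,-0.5,0,0,-1.6,8.8,-0.5,0,0,-2.3,12.6,-0.5,0,0,-3,16.4,-0.5,0])

```text
clock: 11.28
eef_pos: [448.0, 26.4, 188.7]
tool_rot: [3.142, 0.0, 3.141]
force: [1.9, 0.4, -1.7]
width: 36.8
gripper_force: 60.4
```

>>> arm_command(series=[0,-0.7,3.8,0,0,0,-1.4,7.6,0,0,0,-2.1,11.4,0,0,0,-2.8,15.2,0,0,0,-3.5,19,0,0])

```text
clock: 11.7
eef_pos: [482.7, 216.7, 188.5]
tool_rot: [-3.141, -0.0, -3.141]
force: [0.7, -0.7, -1.1]
width: 36.6
gripper_force: 60.4
```

>>> arm_command(series=[0,-0.7,3.8,0,0,0,-1.4,7.6,0,0,0,-2.1,11.4,0,0,0,-2.8,14.8,0,0,0,-3.1,16.4,0,0])

```text
clock: 12.12
eef_pos: [513.1, 385.1, 188.3]
tool_rot: [3.138, 0.0, -3.136]
force: [0.4, 0.5, -1.9]
width: 36.7
gripper_force: 60.4
```

>>> arm_command(series=[0,-0.1,0.5,0,0,0,-0.1,0.5,0,0,0,-0.1,0.5,0,0,0,-0.1,0.5,0,0,0,-0.1,0.5,0,0])

```text
clock: 12.53
eef_pos: [515.5, 381.8, 188.4]
tool_rot: [-3.14, -0.0, 3.139]
force: [0.8, -0.9, -0.4]
width: 37.3
gripper_force: 60.4
```

```bash
cat > n.py <<'E'
from h import *
import sys
# held bowl foot vs TCP, from the wrist picture
zt=float(sys.argv[1]); s=monitor.read_state(); e=s["eef_pos"]
print("state",e.round(1),s["tool_rot"].round(3),s["force"].round(1),s["width"].round(1))
p,d=viewer.get_image("scene"); cv2.imwrite(f"pics/{sys.argv[2]}.png",p[:,:,::-1])
p,d=viewer.get_image("wrist"); cv2.imwrite(f"pics/{sys.argv[2]}w.png",p[:,:,::-1])
E
python3 n.py 0 s3
```

```text
Traceback (most recent call last):
  File "n.py", line 5, in <module>
    print("state",e.round(1),s["tool_rot"].round(3),s["force"].round(1),s["width"].round(1))
                                                                        ^^^^^^^^^^^^^^^^
AttributeError: 'float' object has no attribute 'round'
```

>>> arm_command(series=[0,0,0,1.5,0,0,0,0,3.5,0,0,0,0,5.5,0,0,0,0,7.5,0,0,0,0,9,0])

```text
clock: 12.95
eef_pos: [515.0, 382.1, 97.0]
tool_rot: [-3.14, -0.001, 3.14]
force: [-0.3, 0.3, -1.4]
width: 36.6
gripper_force: 60.4
```

>>> arm_command(series=[0,0,0,0.5,0,0,0,0,0.7,0,0,0,0,0.9,0,0,0,0,1.1,0,0,0,0,1.2,0])

```text
clock: 13.37
eef_pos: [515.8, 384.2, 87.1]
tool_rot: [3.141, 0.001, 3.141]
force: [0.2, 0.7, -0.3]
width: 36.8
gripper_force: 60.4
```

>>> arm_command(series=[0,0,0,0,0,0,0,0,0.1,0,0,0,0,0.2,0,0,0,0,0.25,0,0,0,0,0.25,0])

```text
clock: 13.78
eef_pos: [515.1, 384.0, 83.7]
tool_rot: [-3.142, -0.0, -3.141]
force: [-0.0, 0.0, -1.5]
width: 37.0
gripper_force: 60.4
```

>>> arm_command(series=[0,0,0,0.05,0,0,0,0,0.1,0,0,0,0,0.13,0,0,0,0,0.16,0,0,0,0,0.16,0])

```text
clock: 14.2
eef_pos: [515.3, 384.0, 82.5]
tool_rot: [3.141, 0.0, -3.142]
force: [-0.5, 0.4, 2.5]
width: 37.2
gripper_force: 60.7
```

>>> arm_command(series=[50,0,0,0,0,100,0,0,0,0,100,0,0,-1,0,100,0,0,-4,0,100,0,-0.5,-8,0])

```text
clock: 14.62
eef_pos: [513.0, 378.7, 160.5]
tool_rot: [-3.139, -0.005, -3.14]
force: [0.1, 1.8, 1.2]
width: 85.0
gripper_force: 0.0
```

>>> arm_command(series=[100,0.9,-3.5,0,0,100,1.8,-7.3,0,0,100,2.7,-11.1,0,0,100,3.6,-14.9,0,0,100,4.5,-18.7,0,0])

```text
clock: 15.03
eef_pos: [469.8, 190.5, 163.0]
tool_rot: [3.141, 0.001, -3.141]
force: [0.5, -1.5, 0.4]
width: 85.1
gripper_force: 0.0
```

>>> arm_command(series=[100,0.6,-2.8,0,0,100,1,-4.3,0,0,100,1,-4.3,0,0,100,1,-4.3,0,0,100,1,-4.3,0,0])

```text
clock: 15.45
eef_pos: [461.0, 150.3, 162.7]
tool_rot: [3.14, 0.002, -3.141]
force: [0.1, -0.4, 0.6]
width: 85.6
gripper_force: 0.0
```

```bash
sed -i 's/s\["width"\].round(1)/s["width"]/' n.py; python3 w.py 460 149 96 large 40; python3 n.py 0 s3
```

```text
[461.  150.3 162.7] [ 3.140e+00  2.000e-03 -3.141e+00] [ 0.1 -0.4  0.6] 85.61990750972669 n 3136 mean [459.5 150.9  95.2] circ [460.3 150.9  44.8] px [220 164] [284 226]
state [460.9 150.7 162.5] [ 3.14e+00  1.00e-03 -3.14e+00] [-0.1  1.6  0.7] 85.56185829180713
```

View pics/s3.png

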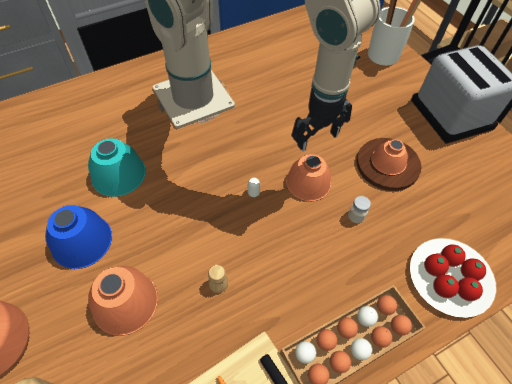

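The medium bowl covers the small one at (390,157). Next I grip the large bowl.

>>> arm_command(series=[100,0,0.05,2.5,0,100,0,0.05,5,0,100,0,0.05,6.7,0,100,0,0.05,7.6,0,100,0,0.05,7.6,0])

```text
clock: 16.02
eef_pos: [459.1, 149.9, 84.4]
tool_rot: [-3.141, -0.003, -3.14]
force: [0.2, 0.6, 0.0]
width: 85.5
gripper_force: 0.0
```

>>> arm_command(series=[100,0,0,0,0,0,0,0,0,0,0,0,0,0,0,0,0,0,0,0,0,0,0,0,0])

```text
clock: 16.43
eef_pos: [460.9, 149.7, 87.2]
tool_rot: [3.141, 0.002, 3.142]
force: [-1.9, -1.3, 7.3]
width: 43.2
gripper_force: 59.7
```

>>> arm_command(series=[0,0,0,0,0,0,0,0,0,0,0,0,0,0,0,0,0,0,0,0,0,0,0,0,0])

```text
clock: 16.85
eef_pos: [461.0, 149.5, 87.3]
tool_rot: [3.141, 0.002, 3.141]
force: [-0.6, -0.5, 7.6]
width: 42.8
gripper_force: 59.8
```

>>> arm_command(series=[0,0,0,-0.5,0,0,0,0,-2.5,0,0,0,0,-5.5,0,0,0,0,-9,0,0,0,0,-12,0])

```text
clock: 17.27
eef_pos: [459.8, 149.3, 208.0]
tool_rot: [3.142, -0.0, 3.142]
force: [0.0, 0.7, -2.1]
width: 42.6
gripper_force: 61.6
```

>>> arm_command(series=[0,-0.3,1.2,-0.5,0,0,-0.8,3.7,-0.5,0,0,-1.6,7.2,-0.5,0,0,-2.4,10.7,-0.5,0,0,-3.2,14,-0.5,0])

```text
clock: 17.68
eef_pos: [491.7, 291.6, 210.7]
tool_rot: [3.141, -0.001, -3.141]
force: [1.0, 0.7, -1.7]
width: 42.9
gripper_force: 61.6
```

>>> arm_command(series=[0,-0.7,3.1,0,0,0,-1.4,6,0,0,0,-1.9,8,0,0,0,-2.3,9.4,0,0,0,-2.3,9.4,0,0])

```text
clock: 18.1
eef_pos: [514.0, 388.3, 209.7]
tool_rot: [3.139, -0.001, -3.137]
force: [0.3, 0.5, -1.7]
width: 42.8
gripper_force: 61.6
```

>>> arm_command(series=[0,0,0,0,0,0,0,0,0,0,0,0,0,1,0,0,0,0,2,0,0,0,0,3,0])

```text
clock: 18.52
eef_pos: [515.0, 382.3, 180.0]
tool_rot: [-3.141, -0.001, 3.14]
force: [0.1, 0.7, -2.2]
width: 42.4
gripper_force: 61.6
```

>>> arm_command(series=[0,0,0,1.5,0,0,0,0,3,0,0,0,0,4.5,0,0,0,0,5.7,0,0,0,0,6.5,0])

```text
clock: 18.93
eef_pos: [514.3, 382.3, 113.7]
tool_rot: [-3.14, -0.002, 3.141]
force: [-0.1, 0.1, -3.8]
width: 42.7
gripper_force: 61.6
```

>>> arm_command(series=[0,0,0,0.3,0,0,0,0,0.5,0,0,0,0,0.7,0,0,0,0,0.9,0,0,0,0,0.9,0])

```text
clock: 19.35
eef_pos: [515.4, 383.6, 107.4]
tool_rot: [3.141, 0.0, 3.142]
force: [0.2, -0.7, -2.3]
width: 42.6
gripper_force: 61.6
```

>>> arm_command(series=[0,0,0,0.05,0,0,0,0,0.1,0,0,0,0,0.15,0,0,0,0,0.19,0,0,0,0,0.19,0])

```text
clock: 19.77
eef_pos: [515.4, 383.6, 105.6]
tool_rot: [3.141, 0.0, -3.142]
force: [0.2, -0.6, 0.4]
width: 43.0
gripper_force: 61.9
```

>>> arm_command(series=[0,0,0,0.04,0,50,0,0,0.04,0,100,0,0,0.04,0,100,0,0,-0.5,0,100,0,0,-3,0])

```text
clock: 20.18
eef_pos: [512.8, 381.6, 131.8]
tool_rot: [-3.137, -0.006, -3.141]
force: [-0.6, 0.5, 0.2]
width: 77.2
gripper_force: 0.0
```

>>> arm_command(series=[100,0,0,-3.5,0,100,-0.1,-2,-5,0,100,-0.2,-5.5,-5,0,100,-0.4,-9.3,-5,0,100,-0.6,-13.2,-5,0])

```text
clock: 20.6
eef_pos: [521.2, 250.9, 186.0]
tool_rot: [3.141, 0.001, -3.14]
force: [0.5, -0.7, -0.2]
width: 85.5
gripper_force: 0.0
```

>>> arm_command(series=[100,-0.2,-4,0,0,100,-0.3,-8,0,0,100,-0.5,-12,0,0,100,-0.7,-16,0,0,100,-0.8,-20,0,0])

```text
clock: 21.02
eef_pos: [529.4, 49.5, 185.6]
tool_rot: [3.142, 0.001, -3.142]
force: [1.1, -0.1, 0.9]
width: 85.4
gripper_force: 0.0
```

>>> arm_command(series=[100,-0.2,-4,0,0,100,-0.3,-8,0,0,100,-0.5,-12,0,0,100,-0.7,-16,0,0,100,-0.8,-20,0,0])

```text
clock: 21.43
eef_pos: [537.3, -150.7, 185.6]
tool_rot: [-3.141, 0.001, 3.142]
force: [0.9, -0.4, -0.1]
width: 85.6
gripper_force: 0.0
```

>>> arm_command(series=[100,-0.2,-4,0,0,100,-0.3,-8,0,0,100,-0.5,-12,0,0,100,-0.7,-16,0,0,100,-0.8,-20,0,0])

```text
clock: 21.85
eef_pos: [545.1, -350.7, 185.5]
tool_rot: [-3.141, 0.001, 3.141]
force: [0.5, 0.1, 0.6]
width: 85.3
gripper_force: 0.0
```

>>> arm_command(series=[100,-0.1,-3,0,0,100,-0.2,-5,0,0,100,-0.3,-6.5,0,0,100,-0.3,-6.5,0,0,100,-0.3,-6.5,0,0])

```text
clock: 22.27
eef_pos: [547.8, -413.8, 185.0]
tool_rot: [3.141, -0.0, 3.14]
force: [0.5, -0.5, -0.5]
width: 85.8
gripper_force: 0.0
```

```bash
python3 w.py 548 -413 119 largest 40; python3 n.py 0 s4; python3 w.py 548 -413 119 largest 40
```

```text
[ 547.8 -413.8  185. ] [ 3.141 -0.     3.14 ] [ 0.5 -0.5 -0.5] 85.83920551923083 n 4016 mean [ 547.5 -412.5  118.2] circ [ 548.4 -412.5   50.8] px [217 163] [289 232]
state [ 548.3 -412.3  185. ] [ 3.14  -0.    -3.141] [ 0.6  0.8 -0.6] 85.19004081928809
[ 548.9 -411.3  185.3] [ 3.14   0.    -3.139] [ 1.  -0.3  0.2] 85.47862814982484 n 4019 mean [ 547.5 -412.5  118.2] circ [ 548.4 -412.5   50.7] px [213 161] [286 230]
```

View pics/s4.png

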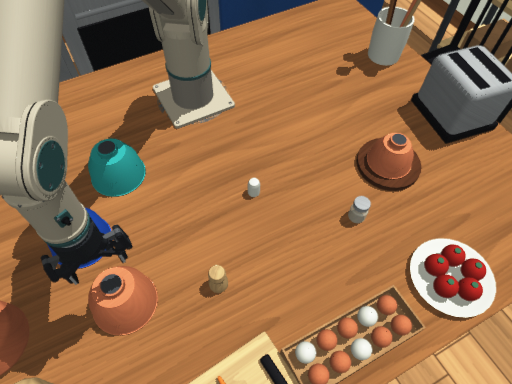

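The large bowl covers the nest at (390,155), and the gripper hangs over the copper largest at (123,297). I grip it.

>>> arm_command(series=[100,0,0.05,2.5,0,100,0,0.05,5,0,100,0,0.05,6.7,0,100,0,0.05,7.6,0,100,0,0.05,7.6,0])

```text
clock: 22.88
eef_pos: [547.3, -411.0, 107.1]
tool_rot: [3.139, -0.003, -3.14]
force: [0.5, 0.5, -1.0]
width: 85.5
gripper_force: 0.0
```

>>> arm_command(series=[100,0,0,0,0,0,0,0,0,0,0,0,0,0,0,0,0,0,0,0,0,0,0,0,0])

```text
clock: 23.3
eef_pos: [549.1, -413.6, 111.1]
tool_rot: [-3.14, 0.002, -3.142]
force: [-0.0, 0.8, 4.7]
width: 48.7
gripper_force: 60.9
```

>>> arm_command(series=[0,0,0,0,0,0,0,0,0,0,0,0,0,0,0,0,0,0,0,0,0,0,0,0,0])

```text
clock: 23.72
eef_pos: [549.1, -413.6, 111.2]
tool_rot: [-3.14, 0.002, -3.141]
force: [-0.2, 0.7, 5.7]
width: 48.4
gripper_force: 60.9
```

>>> arm_command(series=[0,0,0,-0.5,0,0,0,0,-2.5,0,0,0,0,-5.5,0,0,0,0,-9,0,0,0,0,-12.5,0])

```text
clock: 24.13
eef_pos: [547.4, -412.6, 235.0]
tool_rot: [3.14, -0.002, 3.142]
force: [0.2, -0.1, -2.4]
width: 48.7
gripper_force: 62.4
```

>>> arm_command(series=[0,0,0.8,-1.2,0,0,0.1,3,-1.5,0,0,0.3,6.2,-1.5,0,0,0.4,9.6,-1.5,0,0,0.5,13,-1.5,0])

```text
clock: 24.55
eef_pos: [542.2, -281.2, 248.6]
tool_rot: [3.141, -0.001, 3.141]
force: [0.4, 0.5, -2.3]
width: 48.1
gripper_force: 62.6
```

>>> arm_command(series=[0,0.1,3.6,0,0,0,0.3,7.2,0,0,0,0.4,10.8,0,0,0,0.6,14.4,0,0,0,0.7,18,0,0])

```text
clock: 24.97
eef_pos: [534.9, -100.9, 248.8]
tool_rot: [3.141, -0.001, -3.142]
force: [0.0, 1.0, -2.2]
width: 48.8
gripper_force: 62.6
```

>>> arm_command(series=[0,0.1,3.6,0,0,0,0.3,7.2,0,0,0,0.4,10.8,0,0,0,0.6,14.4,0,0,0,0.7,18,0,0])

```text
clock: 25.38
eef_pos: [527.7, 78.8, 248.8]
tool_rot: [-3.141, -0.001, -3.141]
force: [1.3, -0.5, -2.4]
width: 48.3
gripper_force: 62.6
```

>>> arm_command(series=[0,0.1,3.6,0,0,0,0.3,7.2,0,0,0,0.4,10.8,0,0,0,0.6,14.4,0,0,0,0.7,18,0,0])

```text
clock: 25.8
eef_pos: [520.7, 258.6, 248.7]
tool_rot: [-3.141, -0.001, -3.141]
force: [0.5, 0.4, -2.3]
width: 48.4
gripper_force: 62.6
```

>>> arm_command(series=[0,0.2,3.5,0,0,0,0.4,6.8,0,0,0,0.6,9.5,0,0,0,0.7,11.5,0,0,0,0.7,12.7,0,0])

```text
clock: 26.22
eef_pos: [512.9, 387.5, 248.3]
tool_rot: [3.14, -0.002, -3.137]
force: [-0.1, 0.5, -2.6]
width: 48.3
gripper_force: 62.6
```

>>> arm_command(series=[0,0,0,0,0,0,0,0,0,0,0,0,0,0,0,0,0,0,0,0,0,0,0,0,0])

```text
clock: 26.63
eef_pos: [515.9, 382.1, 249.4]
tool_rot: [-3.141, 0.0, 3.139]
force: [-0.2, 0.2, -2.1]
width: 48.6
gripper_force: 62.6
```

```bash
python3 n.py 0 s5
```

```text
state [515.9 382.1 249.4] [-3.141  0.     3.139] [-0.2  0.2 -2.1] 48.56032086601949
```

View pics/s5.png

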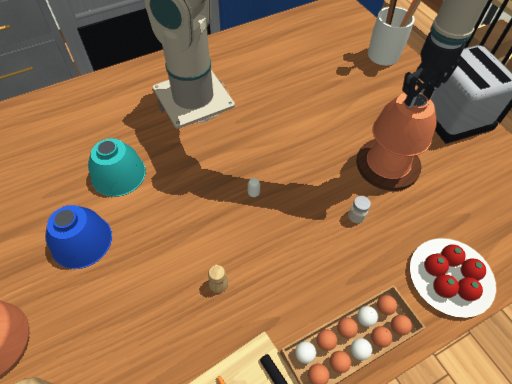

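The largest hangs upright over the nest, at (404,125) in the scene. I lower it.

>>> arm_command(series=[0,0,0,1.2,0,0,0,0,3,0,0,0,0,5,0,0,0,0,7,0,0,0,0,9,0])

```text
clock: 27.15
eef_pos: [515.5, 383.5, 158.7]
tool_rot: [3.141, 0.0, 3.141]
force: [0.4, -0.2, -2.4]
width: 48.3
gripper_force: 62.6
```

>>> arm_command(series=[0,0,0,1,0,0,0,0,1.8,0,0,0,0,2.2,0,0,0,0,2.5,0,0,0,0,2.6,0])

```text
clock: 27.57
eef_pos: [515.6, 384.2, 133.6]
tool_rot: [3.141, 0.001, 3.142]
force: [-0.4, 0.2, -3.0]
width: 48.4
gripper_force: 62.6
```

>>> arm_command(series=[0,0,0,0,0,0,0,0,0.05,0,0,0,0,0.15,0,0,0,0,0.2,0,0,0,0,0.2,0])

```text
clock: 27.98
eef_pos: [515.2, 384.0, 131.3]
tool_rot: [3.141, 0.0, -3.142]
force: [-0.2, -0.0, -1.9]
width: 48.1
gripper_force: 62.6
```

>>> arm_command(series=[0,0,0,0.05,0,0,0,0,0.1,0,0,0,0,0.15,0,0,0,0,0.2,0,0,0,0,0.2,0])

```text
clock: 28.4
eef_pos: [515.2, 384.0, 129.4]
tool_rot: [3.141, 0.0, -3.142]
force: [-0.6, -0.7, -0.3]
width: 48.5
gripper_force: 62.9
```

>>> arm_command(series=[0,0,0,0.03,0,0,0,0,0.06,0,0,0,0,0.06,0,60,0,0,0.06,0,70,0,0,0.06,0])

```text
clock: 28.82
eef_pos: [515.3, 384.1, 128.5]
tool_rot: [3.141, 0.0, -3.142]
force: [-0.9, -0.5, -0.5]
width: 59.7
gripper_force: 0.0
```

>>> arm_command(series=[100,0,0,0,0,100,0,0,0,0,100,0,0,-1,0,100,0,0,-4,0,100,0,0,-8,0])

```text
clock: 29.23
eef_pos: [513.5, 382.5, 207.0]
tool_rot: [-3.137, -0.005, -3.141]
force: [1.5, 0.8, 0.4]
width: 85.3
gripper_force: 0.0
```

>>> arm_command(series=[100,0,-3,0,0,100,0,-6.5,0,0,100,0,-10.5,0,0,100,0,-14,0,0,100,0,-17,0,0])

```text
clock: 29.65
eef_pos: [515.3, 211.0, 209.5]
tool_rot: [-3.141, 0.001, 3.14]
force: [-0.1, -0.7, 0.6]
width: 85.7
gripper_force: 0.0
```

>>> arm_command(series=[100,0,-2,0,0,100,0,-4,0,0,100,0,-5,0,0,100,0,-5,0,0,100,0,-5,0,0])

```text
clock: 30.07
eef_pos: [515.6, 164.6, 209.1]
tool_rot: [3.141, 0.001, 3.141]
force: [0.7, 0.4, -0.1]
width: 85.6
gripper_force: 0.0
```

Run:
```python
from h import *
for n in("top","scene"):
    p,d=viewer.get_image(n); cv2.imwrite(f"pics/{n}9.png",p[:,:,::-1]);W=cloud(viewer.camera_model(n),d)
    r=np.hypot(W[...,0]-515,W[...,1]-384)
    for z,R in((136,60),(122,70),(60,90),(40,90)):
        q=W[(d>0)&(r<R)&(abs(W[...,2]-z)<4)]
        if len(q)>20: print(n,z,len(q),q.mean(0).round(1),np.round(circ(q),1))
```

```text
scene 136 241 [516.1 381.7 135.5] [515.7 382.1  37.5]
scene 122 343 [521.  374.6 119.9] [514.7 384.   74.4]
scene 60 121 [545.5 340.5  60. ] [514.8 383.3 135.9]
scene 40 120 [545.  337.6  40.3] [515.  382.7 141.2]
```

View pics/scene9.png

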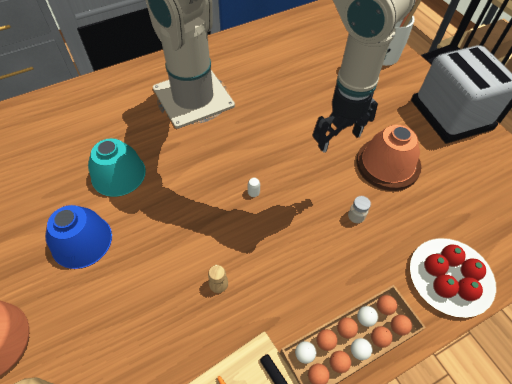

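The largest sits flat and centred on the board at (391,152). Its foot top reads 135.5 mm, which is about the expected 137 mm given this camera's 1.5 mm low bias. The mill, jar and shaker are at their original pixels.

```bash
python3 -c "
from cell import workorder
print(workorder.finish_job())"
```

```text
the job is handed in; nothing more can be done
None
```

All four copper bowls are nested upside down on the board, smallest to largest and centred to within about 2 mm; the mill, jar and shaker weren't touched, and the job was handed in at about 30 s of the 99 s allowed.

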